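# Put a collet chuck away in the latched tool-holder cabinet

### The arm

A 6-joint arm with a two-finger parallel gripper is mounted at the origin on the work surface. World frame = base frame: x ahead of the robot, y to its left, z up, the work surface at z = 0. Lengths are in mm, angles in degrees, forces in N, time in s.
With the tool pointing down it reaches from about 300 to 850 mm from the base axis. Payload 4.2 kg.
Tool frame: the origin (TCP) lies on the centre line of the jaws, within the pads' length; the fingertips stand 11 mm ahead of it and the grasp point (between the pads) lies 8 mm behind it; z points along the fingers, y is the line along which they close (so a half turn about z gives the same grasp; the last joint's range is limited). The gripper opens to 91 mm and grips with 3 to 60 N. Pads are 32 mm wide; open, the fingers measure 118 mm over their backs; the gripper's body (76 mm by 178 mm) begins 60 mm behind the grasp point.
Start: joints at [-78.151, 18.312, 89.639, -0, 72.044, -1.146], TCP at [129.297, -560.29, 224.976] pointing down, gripper open.
Joint ranges: [-177.97, 177.97], [-48.28, 115.42], [12.27, 149.76], [-77.06, 257.06], [2.81, 150.46], [-146.56, 146.56]. Speed limits (degrees/s): [147.25, 147.25, 180, 180, 180, 180].

### API

Orientations are given as [roll, pitch, yaw] about the fixed x, y, z axes, in that order (R = Rz(yaw) Ry(pitch) Rx(roll)).
In Python, from workcell import env, grab_frame, camera_model, models gives the robot as it stands.
- The arm moves only by the shell command python3 -m crank 'ROWS' [FORCE]. ROWS is text: rows parted by semicolons, each of 7 numbers parted by spaces: the closure, from -1 (fully open) to 1 (shut), so that 0 is half open, then the shift along the tool's x, y, z in mm, then the turn, a rotation vector about the tool's x, y, z in degrees. A call has 1 to 10 rows; each row shifts and turns the commanded pose from where the row before left it, along the tool's axes as they then stand; what a row does not reach is not made up. A row lasts 1/8 s, in which the tool goes at most 62.5 mm and 10.7 degrees, less where a joint would pass 70% of its speed; a pose out of reach is approached as far as the arm can. A call is refused whole if a number of a shift passes 62.5 or a number of a turn 10.7, either way. A call with a gripper value outside its range is refused whole. The fingers move at their own pace and stop on an object; FORCE is the grip in N (left out, the last holds). Time passes only in rows, so rows that do not move let the fingers close. It gives the time, the measured TCP pose, the force, the opening and the grip force at its end, in the units of the state.
- env.state(): the state, without advancing time (a new reading comes with each control period).
- grab_frame(name): name is "scene" or "side" or "wrist"; returns the picture (420x560x3 uint8, blue, green, red); there is no depth.
- camera_model(name): a dict with "K" (3x3 intrinsics, pixels), "k1" (the pictures are not rectified: a ray, as slopes to the right and down, at radius r is drawn at 1 + k1 r^2 times it, then the intrinsics apply), "R" (3x3) and "t" (3): a world point X has camera coordinates R X + t; the wrist camera has in their place "mount" (4x4, takes a point from camera to tool coordinates, whose origin is the TCP and whose axes are the flange's). Camera axes: x right, y down, z forward; pixel columns grow to the right and rows downward; lengths in mm; the calibration is good to about 2 mm. A picture is of the moment at which its call begins: read the wrist's pose just before it. camera_model takes no time and is no camera call.
- env.job_done(): hands the job in; it is judged then, once.
Trained networks look in the newest picture that a camera, given by its name, has taken for a name from the list of things; names that differ only in an ending like _2 or _b are one class to them, and where a whole thing is asked for, a point or a joint stands for the part that bears it (a point fixed in the world has none). Each returns a list of dicts, best first, with "p" (0 to 1); they miss things now and then, are a little off and sometimes report something else, mostly with a low value. They report only what shows in the picture. A call takes as long as a camera call.
- models.search_frame(name, camera): "point" ([x, y, z] in mm, in world coordinates, good to about 4 mm: the middle of the surface that is visible of it).
The state is a dict: "time_s": time; "qpos": joint angles; "qvel": joint speeds; "effort": joint torques, N m; "ee_pos": TCP position; "ee_rot": TCP orientation; "force": force on the tool from outside, world axes, zero at the start; "torque": the same for the moment, N m; "gripper_width": finger opening in mm; "gripper_force": force on a finger pad.
Only numpy, scipy, OpenCV 4.12 (cv2) and the standard library are available. Lean on these libraries where they do the work, as an engineer would, in place of code of your own. Each camera call takes 0.05 s, during which the arm holds its last target. There are 200 camera calls.

### The job

The collet chuck with the brass-coloured nut, standing in the green tightening fixture, is finished with: put it away in the red tool-holder cabinet. Lift the black paddle in the cabinet's sloping lid to draw the latch and swing the lid right back, past square to the slope of the cabinet, where it stays by itself; then find the one empty pocket in the slanting rack inside and lower the chuck into it, taper first, without dropping it, until its flange sits flat on the pocket. Leave the lid up, let the paddle spring back, and do not disturb the other tool holders or anything else on the bench.

Things in the scene. Friction and masses are not known exactly. Their poses are not given: they have to be found in the camera images.
- cabinet: Red tool-holder cabinet fixed to the bench, 230 mm deep (x), 300 wide (y), 205 high. Origin: centre of its underside; +x to its back, +z up. Its lid slopes 30 degrees, rising to +x, hinged on the line along y through (69, 0, 205) mm in this frame. The rack inside slopes the same; its 3 pocket mouths are centred at (-4, -82 / 0 / 82, 61.3) mm. Side walls: 5 mm, 66 mm higher than the mouths' plane.
- lid (a joint): Angle of the lid, rad: 0 shut, grows as its free (lower) edge swings up, stop at 1.75. Red panel, 225 mm long from the hinge line down the slope, 300 mm wide, 22 mm thick. Latched when shut: gives under 0.01 rad to any pull until the paddle is lifted; then swings with 8 to 12 N at the paddle, and a stiff hinge (0.85 N m) holds it wherever it is left.
- lid_hinge (a point): Middle of the lid's hinge line, in the plane of the lid's outer face. The frame turns with the lid: x up the slope when shut, y along the hinge, z out of the outer face.
- paddle (a joint): Angle of the paddle about its pin, rad: 0 flat in its dish, grows as its free edge is pulled out of the lid, stop at 0.75. A spring (about 1.5 N at the grip point at 0, 5 N at the stop) returns it when let go. It draws a hidden pawl; the lid is free above about 0.45 rad. The pin runs along y, 128 mm from the lid's hinge line, level with the lid's outer face.
- paddle_grip (a point): Centre of the paddle's blade, the place to grip. Black flat blade 46 mm wide (y), 54 long, 8 thick, reaching from the pin towards the lid's free edge, mid-width of the lid. This point is 33 mm from the pin and 6 mm above the lid's outer face when flat. Steel dish around it: 112 mm wide (y), 118 to 196 mm from the hinge line, 19 mm deep: room for a finger on each side. x to the pin, z out.
- fixture: Green tightening fixture fixed to the bench: base 100 x 110 mm, 12 thick, and on it a block 66 x 66 mm, top 88 mm above the bench, with an upright socket of 33.5 mm bore in its middle. Origin: centre of its underside.
- holder: The chuck to put away: 30-taper collet chuck, 0.45 to 0.7 kg, brass-coloured nut. Origin: on its axis in the flange's lower face; +z to the nut. Below: taper 31.6 to 17.6 mm diameter at -48 mm, 12 mm stud to -56. Above: flange 46 mm diameter to 20 mm, neck 34 to 28, nut 42 mm diameter from 28 to 62 (top). Starts upright in the fixture, flange on the block; lifts straight out.
- pocket_free: The empty rack pocket (which of the three varies; seen once the lid is up): grey plate 86 x 80 x 16 mm with a 33.5 mm through-hole, black sleeve below. Origin: centre of the hole in the upper face; +z is the pocket's axis, out of the pocket, 30 degrees from vertical towards the lid's free edge; y along the row. The chuck is home when its flange lies on the plate, origins together, z axes parallel.
- pocket_b: A like pocket of the rack, taken by the dark chuck.
- pocket_c: A like pocket of the rack, taken by the short stub arbor.
- chuck_b: Another collet chuck of the same size with a dark steel nut, loose in its pocket; to be left there. Origin as the holder's.
- stub_c: A short stub arbor with the same taper and flange, its 26 mm nose only 32 mm high above the pocket; loose in its pocket; to be left there. Origin as the holder's.
- piston: Bystander: aluminium piston standing upright, 86 mm diameter, 55 mm high. Origin: centre of its underside.
- oil: Bystander: white oil bottle with a yellow label and red cap, 64 mm diameter, 170 mm high, upright. Origin: centre of its underside.
- spanner: Bystander: steel hook spanner with a blue grip lying flat along its x, about 180 mm long, 7 mm thick. Origin: on its underside, in the shank.
- conrod: Bystander: dark connecting rod lying flat along its x, 190 mm long, 58 mm across its big end, 20 mm high. Origin: middle of its underside.
- collets: Bystander: blue divided tray of collets, 120 x 160 mm, 36 mm high. Origin: centre of its underside.

How it is judged:
By the outcome, as a careful person would: the job done as asked, in the order asked, and still so for the second after the job is handed in, with the robot touching nothing.
It also fails if it takes over 61 s, if anything falls off the work surface, if the arm or the gripper's body presses on something with over 40 N, if the wrist force passes 120 N, or if a joint passes its speed limit or range.

## Working session

There is one attempt and no reset: what is moved stays moved. The work goes in short steps, Python scripts to look and compute and a shell command to move; the robot and the scene stay as the last step left them, time stands still between calls to the robot, and variables do not carry over. Pictures are saved under pics/ and viewed, at most 10 in all, crops included, and the job is handed in when it is done.

```bash
ls; mkdir -p pics; python3 - <<'E'
from workcell import env, grab_frame, camera_model, models
import cv2
s=env.state(); print({k:(v if not hasattr(v,'round') else v) for k,v in s.items()})
for c in ["scene","side"]:
    f=grab_frame(c); cv2.imwrite(f"pics/{c}0.png",f)
    for n in ["cabinet","lid","paddle","paddle_grip","lid_hinge","fixture","holder","oil","piston","spanner","conrod","collets"]:
        r=models.search_frame(n,c); print(c,n,[([round(x) for x in d["point"]],round(d["p"],2)) for d in r[:2]])
    print(camera_model(c))
print(camera_model("wrist"))
E
```

```text
pics
{'time_s': 0.0, 'qpos': array([-7.81527778e+01,  1.83511530e+01,  8.97049045e+01,  1.29710450e-04,
        7.20422445e+01, -1.14505090e+00]), 'qvel': array([-0.05809104, -0.03246479,  0.08445774, -0.08483502, -0.01481911,
       -0.01731521]), 'effort': array([ 9.79617471e-04, -4.12456262e+01, -2.31968611e+01,  7.29539269e-02,
        4.57691553e-02, -1.24837643e-04]), 'ee_pos': array([ 129.18549634, -559.82180002,  224.13531501]), 'ee_rot': array([-1.79901720e+02, -2.08772299e-03,  1.29922312e+01]), 'force': array([ 0.54149388,  0.57325019, -0.20001435]), 'torque': array([ 0.01112891, -0.00230142, -0.00746873]), 'gripper_force': 0.0, 'gripper_width': 91.64325912538882}
scene cabinet [([476, 222, 161], 0.84)]
scene lid [([487, 191, 154], 0.78)]
scene paddle [([486, 145, 145], 0.92)]
scene paddle_grip [([485, 146, 141], 0.82)]
scene lid_hinge [([485, 194, 151], 0.79)]
scene fixture [([498, -202, 32], 0.72), ([709, -341, 24], 0.63)]
scene holder [([518, -224, 145], 0.64)]
scene oil [([542, -451, 101], 0.64), ([485, 197, 151], 0.23)]
scene piston [([649, -99, 58], 0.89)]
scene span
[... 1250 characters left out ...]
1578],
       [-0.39806651,  0.80589101, -0.43827244],
       [ 0.18449313, -0.39766503, -0.89879075]]), 't': array([444.78506905, 286.88026695, 928.15929807])}
{'K': array([[367.82578249,   0.        , 282.75853851],
       [  0.        , 367.82578249, 204.29119621],
       [  0.        ,   0.        ,   1.        ]]), 'k1': -0.08666855755268321, 'mount': array([[ 4.41577895e-04, -9.69543329e-01, -2.44919453e-01,
         6.81386659e+01],
       [ 9.99999901e-01,  4.42032117e-04,  5.31136292e-05,
         6.56944260e-01],
       [ 5.67662995e-05, -2.44919452e-01,  9.69543428e-01,
        -1.59911563e+02],
       [ 0.00000000e+00,  0.00000000e+00,  0.00000000e+00,
         1.00000000e+00]])}
```

View pics/scene0.png

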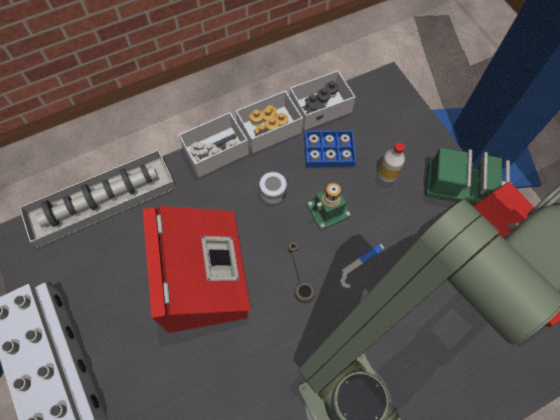

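View pics/side0.png

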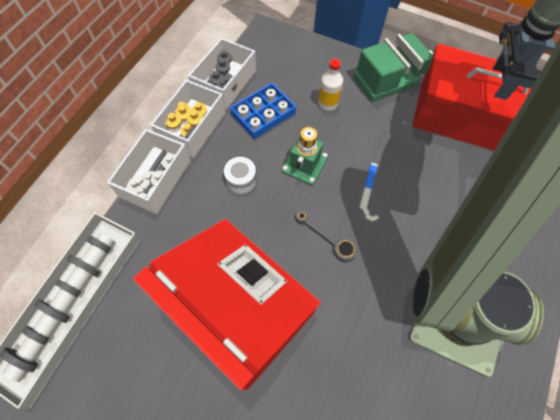

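The lid's hinge side is to the left in the scene view (world +y) and the dish and paddle are at (220,258). The brass-nut chuck stands in the fixture at (332,195). I'll fit the cabinet pose from its red silhouette in both views.

```bash
cat > h.py <<'E'
import numpy as np, cv2
from workcell import env, grab_frame, camera_model, models
from scipy.spatial.transform import Rotation as Ro
from scipy.optimize import minimize, least_squares
def proj(X,m):
    X=np.atleast_2d(X)
    c=X@np.array(m["R"]).T+np.array(m["t"]); s=c[:,:2]/c[:,2:]
    s=s*(1+m["k1"]*(s**2).sum(1,keepdims=True)); K=m["K"]
    return np.c_[s[:,0]*K[0,0]+K[0,2], s[:,1]*K[1,1]+K[1,2]]
def tool(s=None):
    s=s or env.state(); T=np.eye(4)
    T[:3,:3]=Ro.from_euler('xyz',s["ee_rot"],degrees=True).as_matrix(); T[:3,3]=s["ee_pos"]; return T
def wristmodel(s=None):
    m=dict(camera_model("wrist")); W=np.linalg.inv(tool(s)@m["mount"]); m["R"]=W[:3,:3]; m["t"]=W[:3,3]; return m
def cab(x,y,yaw):
    T=np.eye(4); T[:3,:3]=Ro.from_euler('z',yaw,degrees=True).as_matrix(); T[:3,3]=[x,y,0]; return T
def ap(T,P): return np.atleast_2d(P)@T[:3,:3].T+T[:3,3]
def delta(Tgt,T=None):
    """shift (tool axes) and rotvec deg from current pose to target"""
    T=tool() if T is None else T
    D=np.linalg.inv(T)@Tgt
    return D[:3,3].round(1), Ro.from_matrix(D[:3,:3]).as_rotvec(degrees=True).round(2)
E
python3 - <<'E'
from h import *
prof=[(-115,0),(-115,73.4),(-126,92.5),(69,205),(115,205),(115,0)]
P=np.array([(x,y,z) for x,z in prof for y in (-150,150)],float)
data=[]
for c,box in [("scene",(120,190,270,340)),("side",(120,210,340,400))]:
    im=cv2.imread(f"pics/{c}0.png").astype(int)
    r=((im[...,2]>90)&(im[...,2]>2.2*im[...,1])&(im[...,2]>2.2*im[...,0])).astype(np.uint8)
    m=np.zeros_like(r); x0,y0,x1,y1=box; m[y0:y1,x0:x1]=r[y0:y1,x0:x1]
    n,l,st,_=cv2.connectedComponentsWithStats(m); k=1+st[1:,4].argmax()
    h=cv2.convexHull(np.argwhere(l==k)[:,::-1].astype(np.int32)); f=np.zeros_like(r); cv2.fillPoly(f,[h],1)
    print(c,st[k],f.sum()); data.append((camera_model(c),f))
def cost(p):
    e=0
    for m,f in data:
        q=proj(ap(cab(*p),P),m)
        g=np.zeros_like(f); cv2.fillConvexPoly(g,cv2.convexHull((q*16).round().astype(np.int32)),1,shift=4)
        e+=(g!=f).sum()/f.sum()
    return e
best=min((minimize(cost,[487+dx,220+dy,85+a],method='Nelder-Mead',options=dict(initial_simplex=[[487+dx,220+dy,85+a],[500+dx,220+dy,85+a],[487+dx,235+dy,85+a],[487+dx,220+dy,93+a]])) for dx in(-8,5) for dy in(-5,10) for a in(0,10)),key=lambda r:r.fun)
print(best.x,best.fun); T=cab(*best.x)
print("grip",ap(T,[-73.4,0,129.7]),"hinge",ap(T,[69,0,205]))
for i,c in enumerate(["scene","side"]):
    im=cv2.imread(f"pics/{c}0.png"); 
    for q in proj(ap(T,P),data[i][0]): cv2.circle(im,tuple(int(v) for v in q.round()),2,(0,255,0),1)
    q=proj(ap(T,[[-73.4,0,129.7]]),data[i][0])[0]; cv2.circle(im,tuple(int(v) for v in q.round()),2,(0,255,255),-1)
    crop=im[180:350,110:280] if i==0 else im[205:405,120:330]
    cv2.imwrite(f"pics/fit{i}.png",cv2.resize(crop,(400,400),interpolation=cv2.INTER_CUBIC))
cv2.imwrite("pics/fit.png",np.hstack([cv2.imread("pics/fit0.png"),cv2.imread("pics/fit1.png")]))
E
```

```text
scene [ 157  206   93  124 7334] 9415
side [  133   219   187   171 14095] 16786
[507.34498365 210.58485019  73.87412585] 0.21871824502362341
grip [[486.95824358 140.07285951 129.7       ]] hinge [[526.50963032 276.86996404 205.        ]]
```

View pics/fit.png

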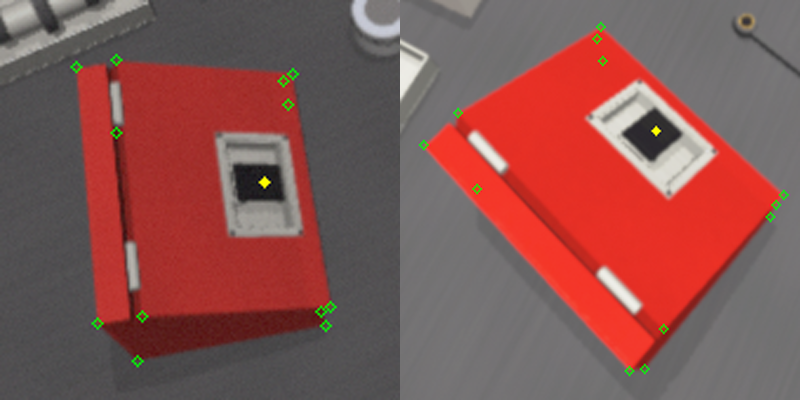

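The overlay shows the scene mask missed the back strip, which the hinge gap cut off; the side fit is close. I'll refit with the gap closed.

```bash
python3 - <<'E'
from h import *
prof=[(-115,0),(-115,73.4),(-126,92.5),(69,205),(115,205),(115,0)]
P=np.array([(x,y,z) for x,z in prof for y in (-150,150)],float)
data=[]
for c,box in [("scene",(120,190,270,340)),("side",(120,210,340,400))]:
    im=cv2.imread(f"pics/{c}0.png").astype(int)
    r=((im[...,2]>60)&(im[...,2]>1.8*im[...,1])&(im[...,2]>1.8*im[...,0])).astype(np.uint8)
    m=np.zeros_like(r); x0,y0,x1,y1=box; m[y0:y1,x0:x1]=r[y0:y1,x0:x1]
    m=cv2.morphologyEx(m,cv2.MORPH_CLOSE,np.ones((7,7),np.uint8)); m=cv2.morphologyEx(m,cv2.MORPH_OPEN,np.ones((5,5),np.uint8))
    n,l,st,_=cv2.connectedComponentsWithStats(m); k=1+st[1:,4].argmax()
    h=cv2.convexHull(np.argwhere(l==k)[:,::-1].astype(np.int32)); f=np.zeros_like(r); cv2.fillPoly(f,[h],1)
    print(c,st[k],f.sum()); data.append((camera_model(c),f))
def cost(p,D=data):
    e=0
    for m,f in D:
        q=proj(ap(cab(*p),P),m)
        g=np.zeros_like(f); cv2.fillConvexPoly(g,cv2.convexHull((q*16).round().astype(np.int32)),1,shift=4)
        e+=(g!=f).sum()/f.sum()
    return e
for D in (data,data[:1],data[1:]):
    best=min((minimize(cost,[487+dx,220+dy,85+a],args=(D,),method='Nelder-Mead',options=dict(initial_simplex=[[487+dx,220+dy,85+a],[500+dx,220+dy,85+a],[487+dx,235+dy,85+a],[487+dx,220+dy,93+a]])) for dx in(-8,5) for dy in(-5,10) for a in(-12,0,10)),key=lambda r:r.fun)
    print(best.x,best.fun); T=cab(*best.x)
    print("grip",ap(T,[-73.4,0,129.7]),"hinge",ap(T,[69,0,205]))
E
```

```text
scene [ 143  206  107  126 9821] 11414
side [  134   220   185   170 14705] 16959
[508.15034816 210.93819661  74.02500507] 0.014465591899026763
grip [[487.94936055 140.37276528 129.7       ]] hinge [[527.14037739 277.27354759 205.        ]]
[508.16300155 210.97947773  74.03489892] 0.007359383213597337
grip [[487.97419949 140.41055913 129.7       ]] hinge [[527.14157569 277.31810692 205.        ]]
[508.28636359 211.08150023  73.95549544] 0.007016923167639601
grip [[487.99978286 140.54062808 129.7       ]] hinge [[527.35685501 277.39376423 205.        ]]
```

Both cameras agree: cabinet at (508, 211), yaw 74.0°. I'll move up over the chuck and turn the tool so its x lies along cabinet +x.

```bash
python3 -m crank '-1 0 0 -13 0 0 -10.2;-1 0 0 -13 0 0 -10.2;-1 0 0 -13 0 0 -10.2;-1 0 0 -13 0 0 -10.2;-1 0 0 -13 0 0 -10.2;-1 0 0 -13 0 0 -10'; python3 -m crank '-1 43.4 28.1 0 0 0 0;-1 43.4 28.1 0 0 0 0;-1 43.4 28.1 0 0 0 0;-1 43.4 28.1 0 0 0 0;-1 43.4 28.1 0 0 0 0;-1 43.4 28.1 0 0 0 0;-1 43.4 28.1 0 0 0 0;-1 43.4 28.1 0 0 0 0;-1 43.4 28.1 0 0 0 0;-1 43.4 28.1 0 0 0 0'; python3 -m crank '-1 0 0 0 0 0 0;-1 0 0 0 0 0 0'
python3 - <<'E'
from h import *
s=env.state(); print(s["qpos"].round(1))
f=grab_frame("wrist"); cv2.imwrite("pics/w1.png",f)
for n in ["holder","fixture"]: print(n,[([round(x,1) for x in d["point"]],round(d["p"],2)) for d in models.search_frame(n,"wrist")[:2]])
print(s["ee_pos"].tolist(),s["ee_rot"].tolist(),s["force"].round(2))
E
```

```text
time_s: 2.05
ee_pos: [129.3, -560.2, 303.4]
ee_rot: [180.0, 0.0, 74.3]
force: [0.5, -0.5, -0.1]
gripper_width: 91.0
gripper_force: 0.0
time_s: 3.3
ee_pos: [520.2, -219.3, 303.1]
ee_rot: [180.0, 0.0, 74.0]
force: [0.9, 0.6, 0.6]
gripper_width: 90.9
gripper_force: 0.0
time_s: 3.55
ee_pos: [518.6, -220.8, 302.8]
ee_rot: [-180.0, 0.0, 74.0]
force: [-0.3, 0.4, -0.1]
gripper_width: 91.3
gripper_force: 0.0
[-24.2  15.1  83.   -0.   81.9  -8.2]
holder [([525.1, -222.0, 148.8], 0.77)]
fixture [([535.4, -203.0, 15.9], 0.8)]
[518.6396480841133, -220.79901848109878, 302.81981640616493] [-179.9599581323507, 0.03913193917255371, 74.01485916808835] [-0.31  0.36 -0.08]
```

View pics/w1.png

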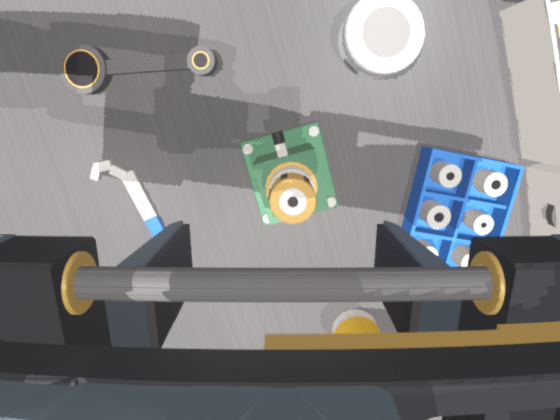

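The nut's top face centre is at pixel (292,201), and the fixture's base bolts are at (314,131), (248,149), (267,218) and (332,202). I'll back-project these.

```bash
cat >> h.py <<'E'
def back(uv,z,m):
    K=m["K"]; f=lambda X:(proj([X[0],X[1],z],m)[0]-uv)
    return least_squares(f,[500,0]).x
E
python3 - <<'E'
from h import *
s=dict(ee_pos=[518.64,-220.80,302.82],ee_rot=[-179.96,.039,74.015]); m=wristmodel(s)
print("nut top z150",back([292,201],150,m))
b=[back(p,13,m) for p in [(314,131),(248,149),(267,218),(332,202)]]; print(np.round(b,1),np.mean(b,0))
T=cab(508.2,211,74); 
# gray mask of brass blob in scene/side images for check
for c in ("scene","side"): print(c,proj([[519,-222,150]],camera_model(c)))
G=T.copy(); c,si=np.cos(np.pi/6),.5
R=T[:3,:3]@np.array([[c,0,.5],[0,-1,0],[.5,0,-c]]).T  # columns: x,y,z tool
R=T[:3,:3]@np.column_stack([[c,0,.5],[0,-1,0],[.5,0,-c]])
for d in (60,0): 
    p=ap(T,[-73.4-.5*d,0,129.7+c*d])[0]; print("grip standoff",d,p, "tcp(grasp pt 8 behind)",p+8*R[:,2])
print(Ro.from_matrix(R).as_euler('xyz',degrees=True))
E
```

```text
nut top z150 [ 523.89237926 -230.89302843]
[[ 566.9 -187.6]
 [ 484.  -186.4]
 [ 481.4 -276.6]
 [ 566.2 -279. ]] [ 524.62799453 -232.41972479]
scene [[331.50033204 191.64744291]]
side [[309.04491617 136.53644093]]
grip standoff 60 [479.69909741 111.60554064 181.66152423] tcp(grasp pt 8 behind) [480.80164683 115.45058742 174.733321  ]
grip standoff 0 [487.96821808 140.44339152 129.7       ] tcp(grasp pt 8 behind) [489.07076751 144.2884383  122.77179677]
[180. -30.  74.]
```

```bash
python3 -m crank '-1 47 -21.5 12.7 0 0 0;-1 47 -21.5 12.7 0 0 0;-1 47 -21.5 12.7 0 0 0;-1 47 -21.5 12.7 0 0 0;-1 47 -21.5 12.7 0 0 0;-1 47 -21.5 12.7 0 0 0;-1 0 0 0 0 10 0;-1 0 0 0 0 10 0;-1 0 0 0 0 10 0;-1 0 0 0 0 0 0'
python3 - <<'E'
from h import *
s=env.state(); f=grab_frame("wrist"); cv2.imwrite("pics/w2.png",f)
print(s["ee_pos"].tolist(),s["ee_rot"].tolist(),s["qpos"].round(1))
print([(d["point"],d["p"]) for d in models.search_frame("paddle_grip","wrist")[:2]])
m=wristmodel(s); T=cab(508.2,211,74)
def lidp(d,y,h): return [69-.866*d-.5*h, y, 205-.5*d+.866*h]
print("blade corners",proj(ap(T,[lidp(d,y,10) for d,y in((128,-23),(128,23),(182,23),(182,-23))]),m).round(0))
print("dish",proj(ap(T,[lidp(d,y,0) for d,y in((118,-56),(118,56),(196,56),(196,-56))]),m).round(0))
E
```

```text
time_s: 4.95
ee_pos: [471.9, 83.2, 225.8]
ee_rot: [-179.8, -29.9, 73.5]
force: [-0.1, 0.1, 0.1]
gripper_width: 91.6
gripper_force: 0.0
[471.8635985239723, 83.19442567850176, 225.81040153438897] [-179.8219177942694, -29.92362085013688, 73.52365718726656] [-11.1   7.5 110.8  33.8  63.3 -10.7]
[([483.9, 149.0, 139.1], 0.9)]
blade corners [[314. 156.]
 [251. 156.]
 [253. 227.]
 [313. 226.]]
dish [[356. 141.]
 [208. 142.]
 [213. 240.]
 [352. 239.]]
```

View pics/w2.png

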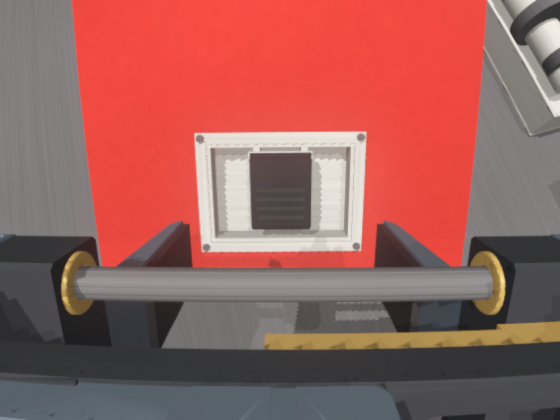

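The blade's outline is at (250,152)–(311,229), within 2 px of the prediction, so the cabinet pose is confirmed.

```bash
python3 - <<'E'
from h import *
T=cab(508.2,211,74); c=.75**.5
R=T[:3,:3]@np.column_stack([[c,0,.5],[0,-1,0],[.5,0,-c]])
G=np.eye(4); G[:3,:3]=R; G[:3,3]=ap(T,[-73.4,0.8,129.7])[0]+7*R[:,2]
print(delta(G), env.state()["time_s"])
E
```

```text
(array([  1.3,  -1.9, 120. ]), array([ 0.09,  0.1 , -0.11])) 5.05
```

```bash
python3 -m crank '-0.45 1.3 -1.9 25 0 0 0;-0.45 0 0 25 0 0 0;-0.45 0 0 20 0 0 0;-0.45 0 0 10 0 0 0;-0.45 0 0 0 0 0 0'; python3 -m crank '-0.45 0 0 12 0 0 0;-0.45 0 0 10 0 0 0;-0.45 0 0 9 0 0 0;-0.45 0 0 9 0 0 0;-0.45 0 0 0 0 0 0' ; python3 -m crank '0.1 0 0 0 0 0 0;0.1 0 0 0 0 0 0;0.1 0 0 0 0 0 0;0.1 0 0 0 0 0 0' 25
python3 - <<'E'
from h import *
T=cab(508.2,211,74); c=.75**.5
R=T[:3,:3]@np.column_stack([[c,0,.5],[0,-1,0],[.5,0,-c]])
G=np.eye(4); G[:3,:3]=R; G[:3,3]=ap(T,[-73.4,0.8,129.7])[0]+7*R[:,2]
print(delta(G), env.state()["time_s"])
E
```

```text
time_s: 5.68
ee_pos: [482.4, 126.9, 158.1]
ee_rot: [-180.0, -30.0, 74.1]
force: [0.1, 0.9, -0.2]
gripper_width: 65.9
gripper_force: 0.0
time_s: 6.3
ee_pos: [487.5, 145.6, 122.7]
ee_rot: [-179.9, -30.0, 74.0]
force: [1.1, -0.0, -0.4]
gripper_width: 65.9
gripper_force: 0.0
time_s: 6.8
ee_pos: [487.9, 145.2, 123.7]
ee_rot: [180.0, -30.0, 74.0]
force: [-0.9, -0.7, 0.9]
gripper_width: 45.9
gripper_force: 25.0
(array([-1. ,  0.6, -0.5]), array([ 0.03, -0.  , -0.  ])) 6.8
```

Blade gripped (45.9 mm). Next I'll turn about the pin by about 35° to draw the latch.

```bash
python3 -m crank '0.1 0.1 0 -4.9 0 -8.5 0;0.1 0.1 0 -4.9 0 -8.5 0;0.1 0.1 0 -4.9 0 -8.5 0;0.1 0.1 0 -4.9 0 -8.5 0;0.1 0 0 0 0 0 0' 40
python3 -c "
from h import *
s=env.state();print(s['qpos'].round(1),s['torque'].round(2),s['ee_pos'],s['ee_rot'])"
```

```text
time_s: 7.42
ee_pos: [486.5, 140.3, 141.5]
ee_rot: [180.0, 4.2, 74.2]
force: [1.9, -5.7, -1.7]
gripper_width: 45.7
gripper_force: 40.0
[ 17.1  17.4 104.2  -4.1  60.8  34.9] [-0.69 -0.32 -0.23] [486.50115541 140.26996804 141.48922397] [179.99218358   4.22222007  74.24802207]
```

```bash
python3 - <<'E'
from h import *
T=cab(508.2,211,74); t=tool()
print("tcp in cab",ap(np.linalg.inv(T),t[:3,3]).round(1))
c=ap(np.linalg.inv(t),ap(T,[69,0,205]))[0]; print("hinge in tool",c.round(1))
for a in (4,6):
    r=Ro.from_euler('y',-a,degrees=True).as_matrix(); print(a,(c-r@c).round(2))
E
```

```text
tcp in cab [[-74.    1.4 141.5]]
hinge in tool [137.9   2.  -73.9]
4 [-4.82  0.   -9.8 ]
6 [ -6.97   0.   -14.82]
```

```bash
python3 -m crank '0.1 -4.8 0 -9.8 0 -4 0;0.1 -4.8 0 -9.8 0 -4 0;0.1 -7 0 -14.8 0 -6 0;0.1 -7 0 -14.8 0 -6 0;0.1 0 0 0 0 0 0'
python3 - <<'E'
from h import *
s=env.state();print(s['qpos'].round(1),s['torque'].round(2))
T=cab(508.2,211,74); t=tool()
print("tcp in cab",ap(np.linalg.inv(T),t[:3,3]).round(1), "hinge in tool",ap(np.linalg.inv(t),ap(T,[69,0,205])).round(1))
E
```

```text
time_s: 8.05
ee_pos: [482.8, 127.6, 193.7]
ee_rot: [-179.9, 24.0, 74.1]
force: [1.3, -3.1, -3.3]
gripper_width: 45.4
gripper_force: 40.0
[ 25.   21.1  94.4 -18.1  81.3  46.3] [ 0.05 -0.48  0.07]
tcp in cab [[-87.1   1.4 193.7]] hinge in tool [[138.    1.6 -73.8]]
```

```bash
python3 -m crank '0.1 -7 0 -14.8 0 -6 0;0.1 -7 0 -14.8 0 -6 0;0.1 -7 0 -14.8 0 -6 0;0.1 -7 0 -14.8 0 -6 0;0.1 -7 0 -14.8 0 -6 0;0.1 0 0 0 0 0 0'
python3 - <<'E'
from h import *
s=env.state();print(s['qpos'].round(1),s['torque'].round(2))
T=cab(508.2,211,74); t=tool()
print("tcp in cab",ap(np.linalg.inv(T),t[:3,3]).round(1), "hinge in tool",ap(np.linalg.inv(t),ap(T,[69,0,205])).round(1))
E
```

```text
time_s: 8.8
ee_pos: [487.0, 141.9, 272.4]
ee_rot: [-179.7, 53.9, 74.3]
force: [-0.2, -2.3, -6.6]
gripper_width: 45.9
gripper_force: 40.0
[ 34.2  31.4  81.  -33.5 110.5  50.6] [ 1.01 -0.65  0.09]
tcp in cab [[-72.3   1.4 272.4]] hinge in tool [[137.7   1.6 -74.4]]
```

```bash
python3 -m crank '0.1 -7 0 -14.8 0 -6 0;0.1 -7 0 -14.8 0 -6 0;0.1 -7 0 -14.8 0 -6 0;0.1 0 0 0 0 0 0'
python3 - <<'E'
from h import *
s=env.state();print(s['qpos'].round(1),s['torque'].round(2))
T=cab(508.2,211,74); t=tool()
print("tcp in cab",ap(np.linalg.inv(T),t[:3,3]).round(1), "hinge in tool",ap(np.linalg.inv(t),ap(T,[69,0,205])).round(1))
c=ap(np.linalg.inv(t),ap(T,[69,0,205]))[0]
cc=c.copy()
for k in range(9):
    r=Ro.from_euler('y',-3,degrees=True).as_matrix(); 
    sh=cc-Ro.from_euler('y',-4,degrees=True).as_matrix()@cc; print(sh.round(1)); cc=Ro.from_euler('y',-3,degrees=True).as_matrix().T@(cc-sh)
E
```

```text
time_s: 9.3
ee_pos: [494.6, 168.5, 312.8]
ee_rot: [-179.4, 71.8, 74.6]
force: [-1.1, 1.8, -6.7]
gripper_width: 45.7
gripper_force: 40.0
[ 37.8  38.7  74.6 -43.5 125.6  48.1] [ 1.69 -0.69 -0.15]
tcp in cab [[-44.6   1.3 312.8]] hinge in tool [[137.9   1.7 -74.2]]
[-4.8  0.  -9.8]
[-4.7  0.  -9.9]
[ -4.5   0.  -10. ]
[ -4.3   0.  -10. ]
[ -4.1   0.  -10.1]
[ -4.    0.  -10.2]
[ -3.8   0.  -10.3]
[ -3.6   0.  -10.3]
[ -3.4   0.  -10.4]
```

```bash
python3 -m crank '0.1 -4.8 0 -9.8 0 -2 0;0.1 -4.5 0 -10 0 -2 0;0.1 -4.1 0 -10.1 0 -2 0;0.1 -3.8 0 -10.2 0 -2 0;0.1 0 0 0 0 0 0'
python3 - <<'E'
from h import *
s=env.state();print(s['qpos'].round(1),s['torque'].round(2))
T=cab(508.2,211,74); t=tool()
print("tcp in cab",ap(np.linalg.inv(T),t[:3,3]).round(1), "hinge in tool",ap(np.linalg.inv(t),ap(T,[69,0,205])).round(1))
cc=ap(np.linalg.inv(t),ap(T,[69,0,205]))[0]
for k in range(4):
    sh=cc-Ro.from_euler('y',-4,degrees=True).as_matrix()@cc; print(sh.round(1)); cc=Ro.from_euler('y',-2,degrees=True).as_matrix().T@(cc-sh)
E
```

```text
time_s: 9.93
ee_pos: [504.1, 202.0, 342.6]
ee_rot: [179.2, 80.1, 73.2]
force: [0.8, 2.6, -2.3]
gripper_width: 45.5
gripper_force: 40.0
[ 39.9  42.8  68.6 -50.4 134.1  43.5] [ 1.27 -0.21  0.17]
tcp in cab [[ -9.8   1.5 342.6]] hinge in tool [[149.    1.2 -54. ]]
[ -3.4   0.  -10.5]
[ -3.    0.  -10.6]
[ -2.7   0.  -10.7]
[ -2.3   0.  -10.8]
```

```bash
python3 -m crank '0.1 -3.4 0 -10.5 0 -2 0;0.1 -3 0 -10.6 0 -2 0;0.1 -2.7 0 -10.7 0 -2 0;0.1 -0.6 0 -2.7 0 0 0;0.1 0 0 0 0 0 0'
python3 - <<'E'
from h import *
s=env.state();print(s['qpos'].round(1),s['torque'].round(2))
T=cab(508.2,211,74); t=tool(); d=ap(np.linalg.inv(T),t[:3,3])[0]-[69,0,205]
print("lid approx",np.degrees(np.arctan2(d[2],-d[0]))+23.9)
f=grab_frame("scene"); g=grab_frame("side")
cv2.imwrite("pics/open.png",np.hstack([cv2.resize(f[150:350,80:320],(400,333)),cv2.resize(g[150:410,80:390],(400,333))]))
E
```

```text
time_s: 10.55
ee_pos: [512.8, 232.4, 357.0]
ee_rot: [178.6, 86.1, 72.5]
force: [-2.6, -8.6, -4.5]
gripper_width: 45.4
gripper_force: 40.0
[ 41.2  46.5  63.8 -56.6 139.8  38.5] [ 1.08 -0.31  0.1 ]
lid approx 96.65013660894613
```

View pics/open.png

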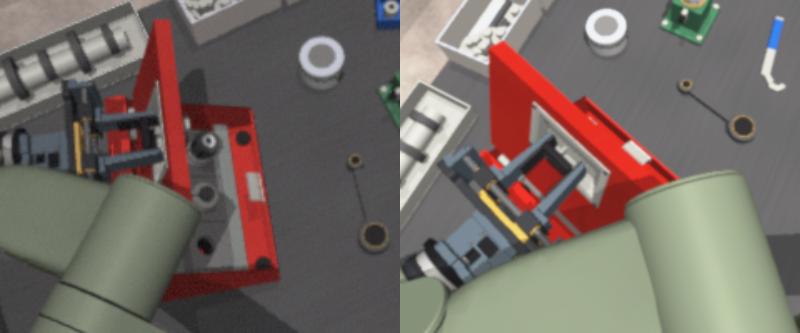

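The lid is up at about 96.7°. The dark chuck and the stub sit in the two far pockets, and the near pocket (cabinet y=+82) looks empty at about (205,245). I'll let go of the paddle and back off.

```bash
python3 -m crank '-0.45 0 0 0 0 0 0;-0.45 0 0 0 0 0 0;-0.45 0 0 0 0 0 0;-0.45 0 0 -15 0 0 0;-0.45 0 0 -25 0 0 0;-0.45 0 0 -30 0 0 0;-0.45 0 0 -30 0 0 0;-0.45 -20 0 -10 0 0 0'
python3 - <<'E'
from h import *
s=env.state();print(s['qpos'].round(1),s['torque'].round(2))
T=cab(508.2,211,74); t=tool(); print(ap(np.linalg.inv(T),t[:3,3]).round(1),t[:3,:3].round(2))
E
```

```text
time_s: 11.65
ee_pos: [542.8, 339.0, 381.6]
ee_rot: [-178.6, 86.2, 75.4]
force: [0.3, -0.4, 0.1]
gripper_width: 66.1
gripper_force: 0.0
[ 45.1  56.6  38.7 -73.2 149.7  17.1] [ 0.61 -0.25  0.  ]
[[132.6   2.  381.6]] [[ 0.02  0.96 -0.27]
 [ 0.06 -0.28 -0.96]
 [-1.   -0.   -0.07]]
```

```bash
python3 -m crank '-0.45 -25 0 0 0 8 0;-0.45 -30 0 -6 0 9 0;-0.45 -28 0 -11 0 10 0;-0.45 -26 0 -16 0 10 0;-0.45 -22 0 -20 0 10 0;-0.45 0 0 0 0 0 0'
python3 - <<'E'
from h import *
s=env.state();print(s['qpos'].round(1),s['torque'].round(2))
T=cab(508.2,211,74); t=tool(); print(ap(np.linalg.inv(T),t[:3,3]).round(1),(T[:3,:3].T@t[:3,:3]).round(2))
E
```

```text
time_s: 12.4
ee_pos: [518.8, 320.2, 523.1]
ee_rot: [179.9, 38.9, 73.8]
force: [0.3, -0.2, 0.3]
gripper_width: 66.0
gripper_force: 0.0
[ 41.1  44.1  12.3 -43.8 150.5  23.5] [ 0.39 -0.15 -0.05]
[[107.9  19.9 523.1]] [[ 0.78 -0.   -0.63]
 [-0.   -1.   -0.  ]
 [-0.63  0.   -0.78]]
```

```bash
python3 -m crank '-0.45 -31 0 25 0 6 0;-0.45 -42 0 27 0 8 0;-0.45 -46 0 21 0 8 0;-0.45 -48 0 14 0 8 0;-0.45 -50 0 7 0 8 0;-0.45 -50 0 0 0 0 0;-0.45 0 0 0 0 0 0'
python3 - <<'E'
from h import *
s=env.state();print(s['qpos'].round(1),s['torque'].round(2))
f=grab_frame("scene"); cv2.imwrite("pics/s3.png",f)
for n in ["pocket_free","chuck_b","stub_c","pocket_b","lid","paddle","lid_hinge"]:
    print(n,[([round(x) for x in d["point"]],round(d["p"],2)) for d in models.search_frame(n,"scene")[:3]])
T=cab(508.2,211,74); t=tool(); print(ap(np.linalg.inv(T),t[:3,3]).round(1),(T[:3,:3].T@t[:3,:3]).round(2))
for y in(-82,0,82): print(y,ap(T,[-4,y,61.3]).round(0),proj(ap(T,[-4,y,61.3]),camera_model("scene")).round(0))
E
```

```text
time_s: 13.28
ee_pos: [441.7, 41.9, 524.9]
ee_rot: [-179.9, 1.8, 73.8]
force: [0.7, 0.8, 0.3]
gripper_width: 66.3
gripper_force: 0.0
[  5.1   4.6  65.4  -1.7 110.8  20.7] [ 0.02 -0.14  0.01]
pocket_free [([424, 226, 55], 0.77), ([574, 170, 110], 0.51)]
chuck_b [([571, 170, 107], 0.61)]
stub_c [([494, 201, 82], 0.58)]
pocket_b [([559, 176, 54], 0.72), ([484, 188, 49], 0.68)]
lid [([486, 225, 377], 0.81)]
paddle [([502, 224, 374], 0.48), ([423, 226, 56], 0.32)]
lid_hinge [([487, 227, 378], 0.87), ([479, 226, 205], 0.53)]
[[-176.7   16.9  523.8]] [[ 1.    0.   -0.03]
 [ 0.   -1.    0.  ]
 [-0.03 -0.   -1.  ]]
-82 [[586. 185.  61.]] [[196. 243.]]
0 [[507. 207.  61.]] [[200. 269.]]
82 [[428. 230.  61.]] [[204. 296.]]
```

Free pocket confirmed at (424,226,55), which matches cabinet y=+82. I'll look straight down its axis before fetching the chuck.

```bash
python3 -m crank '-0.45 9.7 -10.8 44 0 0 0;-0.45 9.7 -10.8 44 0 0 0;-0.45 9.7 -10.8 44 0 0 0;-0.45 9.7 -10.8 44 0 0 0;-0.45 9.7 -10.8 44 0 10.6 0;-0.45 9.7 -10.8 44 0 10.6 0;-0.45 0 0 0 0 10.6 0;-0.45 0 0 0 0 0 0;-0.45 0 0 0 0 0 0'
python3 - <<'E'
from h import *
s=env.state();print(s['qpos'].round(1),s["ee_pos"].tolist(),s["ee_rot"].tolist())
f=grab_frame("wrist"); cv2.imwrite("pics/w3.png",f)
T=cab(508.2,211,74); t=tool(s); m=wristmodel(s)
print(ap(np.linalg.inv(T),t[:3,3]).round(1),(T[:3,:3].T@t[:3,:3]).round(2))
c=.75**.5; U=np.array([c,0,.5])
for y in(-82,0,82): print(y,proj(ap(T,[-4,y,61.3]),m).round(1))
print("plate corners",proj(ap(T,[np.array([-4,82+b,61.3])+a*U for a,b in((-43,-40),(-43,40),(43,40),(43,-40))]),m).round(0))
E
```

```text
time_s: 14.8
ee_pos: [396.6, 119.3, 262.0]
ee_rot: [-179.9, -30.1, 74.1]
force: [0.3, -0.3, 0.7]
gripper_width: 65.8
gripper_force: 0.0
[ -7.9  -1.8 115.2  32.9  66.   -5.5] [396.57260685470374, 119.34665644974582, 261.9585495306185] [-179.90279799951495, -30.077310810664176, 74.07448443392067]
[[-118.9   82.   262. ]] [[ 0.87  0.    0.5 ]
 [ 0.   -1.    0.  ]
 [ 0.5  -0.   -0.87]]
-82 [[433.4 178.3]]
0 [[359.3 177.9]]
82 [[283.5 177.6]]
plate corners [[320. 216.]
 [247. 216.]
 [246. 137.]
 [322. 137.]]
```

View pics/w3.png

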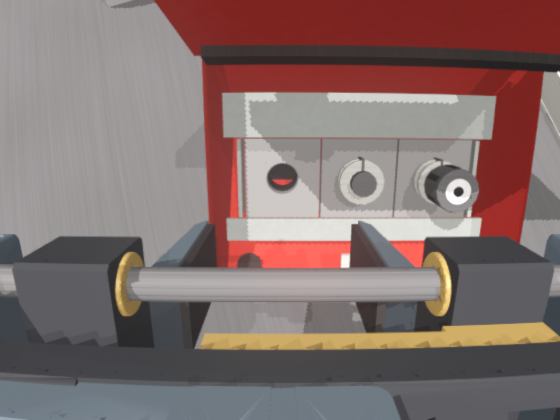

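The empty hole is centred at (283,177.5), against a prediction of (283.5,177.6), so the pocket frame is right. The stub and dark chuck are at (362,182) and (452,188). I'll go and fetch the chuck.

```bash
python3 -m crank '-0.45 0 0 -15 0 -10 0;-0.45 0 0 -15 0 -10 0;-0.45 0 0 -15 0 -10 0;-0.45 -41.3 31.2 7 0 0 0;-0.45 -41.3 31.2 7 0 0 0;-0.45 -41.3 31.2 7 0 0 0;-0.45 -41.3 31.2 7 0 0 0;-0.45 -41.3 31.2 7 0 0 0;-0.45 -41.3 31.2 7 0 0 0;-0.45 -41.3 31.2 7 0 0 0'; python3 -m crank '-0.45 0 0 0 0 0 0;-0.45 0 0 0 0 0 0'
python3 - <<'E'
from h import *
s=env.state();print(s['qpos'].round(1),s["ee_pos"].tolist(),s["ee_rot"].tolist())
f=grab_frame("wrist"); m=wristmodel(s); cv2.imwrite("pics/w4.png",f)
hsv=cv2.cvtColor(f,cv2.COLOR_BGR2HSV); k=cv2.inRange(hsv,(10,90,80),(28,255,255))
p=proj([[524,-231,150]],m)[0]; print("pred",p)
n,l,st,ce=cv2.connectedComponentsWithStats(k); 
for i in range(1,n):
    if st[i,4]>150: print(st[i],ce[i].round(1))
cv2.circle(f,tuple(int(v) for v in p.round()),2,(0,0,255),-1)
cv2.imwrite("pics/w4c.png",cv2.resize(f[90:290,150:420],None,fx=2.5,fy=2.5))
E
```

```text
time_s: 16.1
ee_pos: [524.9, -233.3, 253.5]
ee_rot: [-180.0, -0.1, 74.3]
force: [0.9, 0.9, 0.4]
gripper_width: 66.1
gripper_force: 0.0
time_s: 16.35
ee_pos: [523.3, -231.7, 253.0]
ee_rot: [-179.9, -0.2, 74.2]
force: [0.5, -0.9, -0.1]
gripper_width: 66.2
gripper_force: 0.0
[-25.1  17.2  87.1   0.1  75.8  -9.4] [523.3353396120445, -231.67590988838126, 253.03258961205216] [-179.86239159250803, -0.16135008180368565, 74.214866270176]
pred [283.91660436 205.47823798]
[ 32  34  39  43 284] [51.8 53.7]
[ 255  160   59   72 2050] [284.  195.3]
[115 252  28  65 924] [125.6 285.1]
[423 252  29  65 983] [439.6 284. ]
[ 200  322  360   28 6090] [389.5 338.5]
```

View pics/w4c.png

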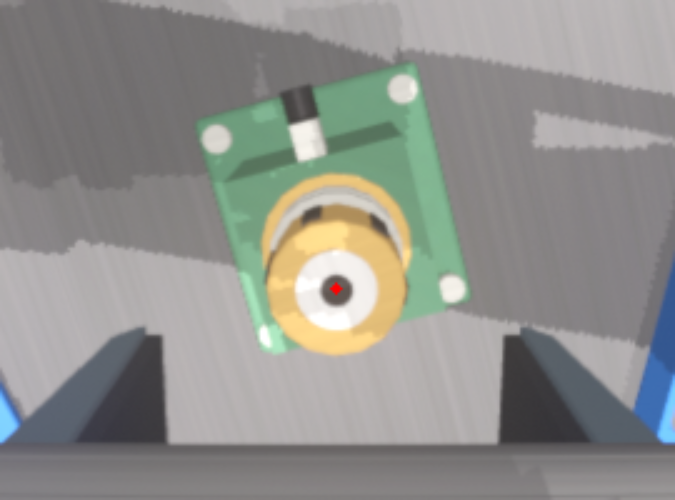

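The predicted point sits on the nut's bore, so the chuck's axis is at (524, -231). Descend and grip.

```bash
python3 -m crank '-0.45 0.9 0.5 30 0 0 0;-0.45 0 0 35 0 0 0;-0.45 0 0 30 0 0 0;-0.45 0 0 18 0 0 0;-0.45 0 0 8 0 0 0;-0.45 0 0 5 0 0 0;-0.45 0 0 0 0 0 0'; python3 -m crank '0.2 0 0 0 0 0 0;0.2 0 0 0 0 0 0;0.2 0 0 0 0 0 0;0.2 0 0 0 0 0 0' 45
python3 -c "
from h import *
s=env.state();print(s['ee_pos'],s['ee_rot'],s['torque'].round(2));print(env.state()['ee_pos'])"
```

```text
time_s: 17.27
ee_pos: [523.2, -231.8, 127.3]
ee_rot: [-179.9, -0.2, 74.1]
force: [-0.8, -1.2, 0.1]
gripper_width: 65.8
gripper_force: 0.0
time_s: 17.77
ee_pos: [523.8, -232.5, 127.2]
ee_rot: [-180.0, -0.2, 74.1]
force: [1.6, -0.5, 0.3]
gripper_width: 41.5
gripper_force: 45.0
[ 523.75646073 -232.49410342  127.16171633] [-1.79978278e+02 -1.54303088e-01  7.40896005e+01] [-0.09 -0.42 -0.03]
[ 523.75646073 -232.49410342  127.16171633]
```

```bash
python3 -m crank '0.2 0 0 -6 0 0 0;0.2 0 0 -12 0 0 0;0.2 0 0 -20 0 0 0;0.2 0 0 -25 0 0 0;0.2 0 0 -35 0 0 0;0.2 0 0 -35 0 0 0;0.2 0 0 -35 0 0 0;0.2 0 0 0 0 0 0'
python3 - <<'E'
from h import *
s=env.state(); print(s['ee_pos'],s['force'],s['torque'])
T=cab(508.2,211,74); c=.75**.5
R=T[:3,:3]@np.column_stack([[c,0,.5],[0,-1,0],[.5,0,-c]])
n=np.array([-.5,0,c]); o=np.array([-4,82,61.3])
t=tool(s)
for d in (90,):
    tgt=ap(T,o+n*(39.2+d))[0]-R[:,0]*1.0
    print("target tcp",tgt, "shift in vertical-tool axes",t[:3,:3].T@(tgt-t[:3,3]))
E
```

```text
time_s: 18.77
ee_pos: [523.9, -233.1, 297.4]
ee_rot: [179.9, -0.1, 74.1]
force: [0.6, 0.1, -6.9]
gripper_width: 41.5
gripper_force: 45.0
[ 523.85757433 -233.11923199  297.42455827] [ 0.59505983  0.08922689 -6.88293532] [-0.03503192 -0.11427987 -0.00069516]
target tcp [410.22910937 166.82723379 172.69048217] shift in vertical-tool axes [ 353.26242586 -219.20341639  124.83074137]
```

```bash
python3 -m crank '0.2 20 -14 0 0 0 0;0.2 40 -27.5 0 0 0 0;0.2 45 -31 0 0 0 0;0.2 45 -31 0 0 0 0;0.2 45 -31 0 0 0 0;0.2 45 -31 0 0 0 0;0.2 40 -27.5 0 0 0 0;0.2 25 -17 0 0 0 0;0.2 13 -9 0 0 5 0;0.2 0 0 0 0 8 0'; python3 -m crank '0.2 0 0 0 0 9 0;0.2 0 0 0 0 8 0;0.2 0 0 0 0 0 0;0.2 0 0 0 0 0 0'
cat > tgt.py <<'E'
from h import *
import sys
def go(d,off=1.0):
    s=env.state()
    T=cab(508.2,211,74); c=.75**.5
    R=T[:3,:3]@np.column_stack([[c,0,.5],[0,-1,0],[.5,0,-c]])
    G=np.eye(4); G[:3,:3]=R; G[:3,3]=ap(T,np.array([-4,82,61.3])+np.array([-.5,0,c])*(39.2+d))[0]-R[:,0]*off
    f=R.T@s['force']
    print("delta to d=%g:"%d,*delta(G,tool(s)),"F tool",f.round(1),"M tool",(R.T@s['torque']).round(2),"w",round(s['gripper_width'],1),s['time_s'])
if __name__=="__main__": go(float(sys.argv[1]))
E
python3 tgt.py 90; python3 -c "
from h import *
print(env.state()['qpos'].round(1))"
```

```text
time_s: 20.02
ee_pos: [397.0, 135.3, 294.1]
ee_rot: [-179.6, -13.3, 74.3]
force: [-1.5, -0.5, -6.8]
gripper_width: 41.1
gripper_force: 45.0
time_s: 20.52
ee_pos: [399.0, 133.3, 295.5]
ee_rot: [-179.7, -30.0, 74.0]
force: [-0.1, -0.7, -5.3]
gripper_width: 41.3
gripper_force: 45.0
delta to d=90: [-30.8   2.1 124. ] [-0.27 -0.02 -0.01] F tool [-3.3  0.1  4.2] M tool [-0.1  -0.95 -0.01] w 41.3 20.525
[ -5.6  -3.1 111.3  31.8  69.3  -0.5]
```

```bash
python3 -m crank '0.2 -16 1 10 -0.2 0 0;0.2 -15 1 25 0 0 0;0.2 0 0 30 0 0 0;0.2 0 0 30 0 0 0;0.2 0 0 20 0 0 0;0.2 0 0 9 0 0 0;0.2 0 0 0 0 0 0;0.2 0 0 0 0 0 0' 60; python3 tgt.py 56
python3 - <<'E'
from h import *
f=grab_frame("side"); g=grab_frame("scene"); w=grab_frame("wrist")
a=cv2.resize(f[170:390,100:350],(400,352)); b=cv2.resize(g[190:340,130:300],(400,353))[:352]
cv2.imwrite("pics/pre.png",np.hstack([a,b]))
T=cab(508.2,211,74)
# where axis points should be (flange centre d=90, stud tip) in side
n=np.array([-.5,0,.75**.5]); o=np.array([-4,82,61.3])
for c in("side","scene"): print(c,proj(ap(T,[o,o+n*34,o+n*90,o+n*152]),camera_model(c)).round(0).tolist())
E
```

```text
time_s: 21.52
ee_pos: [412.0, 166.8, 174.2]
ee_rot: [179.9, -30.2, 74.1]
force: [0.1, 0.4, -5.7]
gripper_width: 41.0
gripper_force: 60.0
delta to d=56: [-1.3 -1.8 35. ] [ 0.09 -0.18  0.08] F tool [-2.5 -0.   5.2] M tool [-0.05 -0.99 -0.08] w 41.0 21.525
side [[260.0, 325.0], [265.0, 317.0], [274.0, 303.0], [284.0, 286.0]]
scene [[204.0, 296.0], [208.0, 293.0], [216.0, 286.0], [226.0, 278.0]]
```

View pics/pre.png

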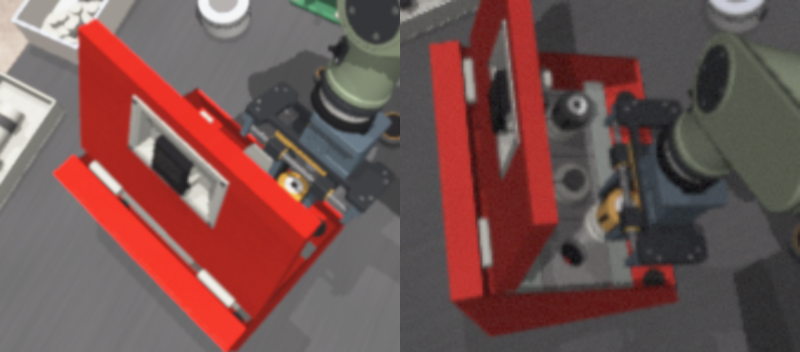

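The lid is up with the paddle flat in its dish. In the right half the chuck hangs just above the empty hole at (572,250), in line with it. I'll lower it gently.

```bash
python3 -m crank '0.2 -0.8 -1.2 10 0 0 0;0.2 0 0 15 0 0 0;0.2 0 0 5 0 0 0;0.2 0 0 0 0 0 0;0.2 0 0 0 0 0 0'
for i in 1 2 3 4; do python3 tgt.py 56; python3 -c "
from h import *
grab_frame('side')"; done
```

```text
time_s: 22.3
ee_pos: [414.5, 180.8, 147.3]
ee_rot: [179.9, -30.2, 74.0]
force: [0.7, -0.4, -7.0]
gripper_width: 41.2
gripper_force: 60.0
delta to d=56: [-0.  -0.3  4.7] [ 0.06 -0.18  0.02] F tool [-3.6  0.7  6. ] M tool [-0.12 -0.89 -0.01] w 41.2 22.3
delta to d=56: [-0.  -0.4  4.8] [ 0.07 -0.18  0.02] F tool [-3.   0.3  5.9] M tool [-0.1  -0.97 -0.03] w 41.1 22.35
delta to d=56: [ 0.  -0.3  4.8] [ 0.07 -0.18  0.02] F tool [-3.8  0.5  4.4] M tool [-0.07 -0.94 -0.03] w 41.1 22.4
delta to d=56: [ 0.  -0.3  4.8] [ 0.07 -0.18  0.02] F tool [-3.6  0.4  5.7] M tool [-0.04 -0.98 -0.05] w 41.4 22.45
```

```bash
python3 -m crank '0.2 0 -0.3 6 0 0 0;0.2 0 0 6 0 0 0;0.2 0 0 6 0 0 0;0.2 0 0 6 0 0 0;0.2 0 0 0 0 0 0' ; python3 tgt.py 25; python3 -m crank '0.2 0 0 5 0 0 0;0.2 0 0 5 0 0 0;0.2 0 0 5 0 0 0;0.2 0 0 4 0 0 0;0.2 0 0 0 0 0 0' ; python3 tgt.py 10
```

```text
time_s: 23.12
ee_pos: [417.0, 192.8, 125.7]
ee_rot: [-179.9, -30.1, 74.0]
force: [-1.0, -0.1, -5.7]
gripper_width: 41.2
gripper_force: 60.0
delta to d=25: [ 0.2  0.7 10.9] [-0.06 -0.14 -0.  ] F tool [-3.2 -1.   4.8] M tool [-0.01 -0.93 -0.08] w 41.2 23.125
time_s: 23.75
ee_pos: [419.7, 201.9, 109.5]
ee_rot: [-180.0, -30.2, 74.0]
force: [-0.1, -0.9, -6.0]
gripper_width: 41.4
gripper_force: 60.0
delta to d=10: [0.1 0.5 7.2] [-0.02 -0.15 -0.  ] F tool [-3.8  0.1  4.8] M tool [-0.08 -1.01 -0.03] w 41.4 23.75
```

No contact forces yet, about 17 mm to go.

```bash
python3 -m crank '0.2 0 0 3 0 0 0;0.2 0 0 3 0 0 0;0.2 0 0 3 0 0 0;0.2 0 0 0 0 0 0' ; python3 tgt.py 0; python3 -m crank '0.2 0 0 2 0 0 0;0.2 0 0 2 0 0 0;0.2 0 0 1.5 0 0 0;0.2 0 0 0 0 0 0' ; python3 tgt.py 0
```

```text
time_s: 24.25
ee_pos: [421.0, 206.2, 101.9]
ee_rot: [-180.0, -30.2, 74.0]
force: [-0.5, -0.4, -6.0]
gripper_width: 41.0
gripper_force: 60.0
delta to d=0: [0.1 0.4 8.3] [-0.01 -0.16  0.  ] F tool [-3.4 -0.4  4.9] M tool [-0.14 -0.96 -0.  ] w 41.0 24.25
time_s: 24.75
ee_pos: [421.9, 208.8, 97.2]
ee_rot: [180.0, -30.2, 74.0]
force: [-0.4, -0.4, -6.9]
gripper_width: 41.5
gripper_force: 60.0
delta to d=0: [0.  0.4 2.9] [ 0.01 -0.16  0.01] F tool [-3.8 -0.3  5.7] M tool [-0.1  -0.94 -0.01] w 41.5 24.75
```

```bash
python3 -m crank '0.2 0 0 1 0 0 0;0.2 0 0 1 0 0 0;0.2 0 0 0 0 0 0' ; python3 tgt.py 0; python3 -m crank '0.2 0 0 0.7 0 0 0;0.2 0 0 0.5 0 0 0;0.2 0 0 0 0 0 0' ; python3 tgt.py 0;  python3 -m crank '0.2 0 0 0.5 0 0 0;0.2 0 0 0 0 0 0' ; python3 tgt.py 0
```

```text
time_s: 25.12
ee_pos: [422.1, 209.6, 95.5]
ee_rot: [180.0, -30.2, 74.0]
force: [-0.4, -0.5, -6.1]
gripper_width: 40.9
gripper_force: 60.0
delta to d=0: [0.1 0.4 0.9] [ 0.01 -0.15  0.01] F tool [-3.5 -0.3  5. ] M tool [-0.06 -1.12 -0.04] w 40.9 25.125
time_s: 25.5
ee_pos: [422.2, 210.0, 94.8]
ee_rot: [179.9, -30.2, 74.1]
force: [-3.0, -5.4, -1.1]
gripper_width: 41.0
gripper_force: 60.0
delta to d=0: [0.1 0.4 0.2] [ 0.03 -0.16  0.04] F tool [-5.8 -1.3 -2.1] M tool [ 0.26 -1.43 -0.06] w 41.0 25.5
time_s: 25.75
ee_pos: [422.3, 210.0, 94.8]
ee_rot: [179.9, -30.2, 74.1]
force: [-5.0, -9.0, 3.4]
gripper_width: 41.4
gripper_force: 60.0
delta to d=0: [0.1 0.3 0.1] [ 0.05 -0.17  0.07] F tool [-7.  -2.3 -7.9] M tool [ 0.48 -1.58 -0.05] w 41.4 25.75
```

The flange is seated: reaction of about 13 N at d≈0.1 mm. I'll relax the grip, open and withdraw along the axis.

```bash
python3 -m crank '0.2 0 0 0 0 0 0;0.2 0 0 0 0 0 0' 6; python3 tgt.py 0; python3 -m crank '-0.3 0 0 0 0 0 0;-0.3 0 0 0 0 0 0;-0.3 0 0 0 0 0 0;-0.3 0 0 -8 0 0 0;-0.3 0 0 -15 0 0 0;-0.3 0 0 -25 0 0 0;-0.3 0 0 -35 0 0 0;-0.3 0 0 -40 0 0 0;-0.3 0 0 -40 0 0 0;-0.3 0 0 0 0 0 0'
python3 - <<'E'
from h import *
s=env.state(); print(s['ee_pos'],s['time_s'])
f=grab_frame("wrist"); g=grab_frame("side"); m=wristmodel(s)
T=cab(508.2,211,74); n=np.array([-.5,0,.75**.5]); o=np.array([-4,82,61.3])
for p in proj(ap(T,[o+n*62]),m): print("nut top pred",p); cv2.circle(f,tuple(int(v) for v in p.round()),2,(0,0,255),-1)
for y in (0,-82): print(proj(ap(T,[np.array([-4,y,61.3])+n*(32 if y==0 else 62)]),m).round(0))
a=cv2.resize(g[150:390,80:350],(400,352)); b=cv2.resize(f[30:280,190:490],(400,333)); b=np.vstack([b,np.zeros((19,400,3),np.uint8)])
cv2.imwrite("pics/end.png",np.hstack([a,b]))
for q in ["holder","chuck_b","stub_c"]: print(q,[([round(x) for x in d["point"]],round(d["p"],2)) for d in models.search_frame(q,"wrist")[:2]])
E
```

```text
time_s: 26.0
ee_pos: [422.4, 210.2, 94.8]
ee_rot: [179.9, -30.2, 74.1]
force: [-4.0, -6.5, 3.4]
gripper_width: 42.2
gripper_force: 6.0
delta to d=0: [-0.1  0.2 -0. ] [ 0.06 -0.19  0.05] F tool [-4.7 -2.  -6.7] M tool [ 0.27 -1.31 -0.  ] w 42.2 26.0
time_s: 27.25
ee_pos: [401.2, 130.7, 237.8]
ee_rot: [179.6, -30.2, 74.1]
force: [0.3, -0.3, -0.4]
gripper_width: 59.2
gripper_force: 0.0
[401.23171202 130.71295383 237.77801382] 27.25
nut top pred [280.2905498 194.5564039]
[[369. 188.]]
[[470. 195.]]
holder [([420, 206, 116], 0.81)]
chuck_b [([569, 169, 109], 0.78)]
stub_c [([496, 198, 86], 0.84)]
```

View pics/end.png

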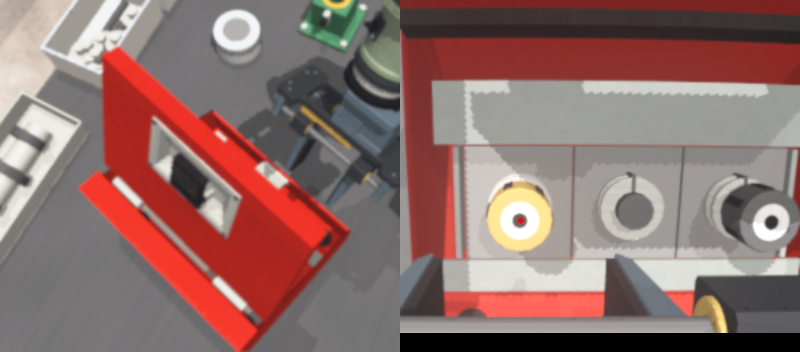

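The brass nut is at (520,220) in the right half, with the predicted home point exactly on its bore. The other holders are undisturbed, the lid is up and the paddle lies in its dish. I'll hand it in.

```bash
python3 -m crank '-0.3 0 0 -20 0 0 0;-0.3 0 0 0 0 0 0'; python3 -c "
from workcell import env
print(env.job_done())"
```

```text
time_s: 27.75
ee_pos: [397.4, 122.2, 252.3]
ee_rot: [180.0, -30.2, 74.0]
force: [0.7, -0.0, 0.4]
gripper_width: 59.2
gripper_force: 0.0
the job is handed in; nothing more can be done
None
```

The brass-nut chuck sits flange-down in the cabinet's empty pocket, with the lid left open at about 97°, the paddle back in its dish and the other tool holders still in their pockets; I handed the job in at about 28 s, and no verdict was shown.

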